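Draw the long brush out of the half-covered till and hold it over the pot

ROBOT

A 6-joint arm with a two-finger parallel gripper is mounted at the origin on the work surface. World frame = base frame: x ahead of the robot, y to its left, z up, the work surface at z = 0. Lengths are in m, angles in rad, forces in N, time in s.
With the tool pointing down it reaches from about 0.4 to 0.825 m from the base axis. Payload 7 kg.
Tool frame: the origin (TCP) lies between the finger pads; the fingertips stand 22 mm ahead of it and the grasp point (between the pads) lies 3 mm ahead of it; z points along the fingers, y is the direction in which the jaws open and shut (so a half turn about z gives the same grasp; the last joint's range is limited). The gripper opens to 88 mm and grips with 3 to 60 N. Pads are 19 mm wide; open, the fingers measure 130 mm over their backs; the gripper's body (78 mm by 193 mm) begins 47 mm behind the grasp point.
Start: joints at [-1.047, 0.359, 0.012, 0, -1.224, -0.288], TCP at [0.158, -0.656, 0.215] pointing down, gripper open.
Joint ranges: [-3.07, 3.07], [-1.43, 2.12], [-1.02, 1.25], [-3.03, 1.67], [-3.05, -0], [-3.03, 3.03]. Speed limits (rad/s): [2.39, 2.39, 3.01, 3.14, 3.14, 3.14].

INTERFACE

Orientations are given as [roll, pitch, yaw] about the fixed x, y, z axes, in that order (R = Rz(yaw) Ry(pitch) Rx(roll)).
In Python, from station import * gives the robot as it stands. The module is installed in compiled form; this text tells all that it offers.
- The arm moves only by the tool move_arm, never from a script. Its argument "rows" is a list of rows, each an object with "delta_rot": the turn, a rotation vector about the world's x, y, z in degrees, a list of three; "delta_pos": the shift along the world's x, y, z in cm, a list of three; "hand": the finger opening in cm, from 0 to 8.76. A call has exactly 10 rows; each row shifts and turns the commanded pose from where the row before left it; what a row does not reach is not made up. A row lasts 1/10 s, in which the tool goes at most 50 mm and 8.59 degrees, less where a joint would pass 70% of its speed; a pose out of reach is approached as far as the arm can. A call is refused whole if a number of a shift passes 5 or a number of a turn 8.59, either way. A call with a gripper value outside its range is refused whole. The fingers move at their own pace and stop on an object; "force" is the grip in N (left out, the last holds). Time passes only in rows, so rows that do not move let the fingers close, or fill a call up. It gives the time, the measured TCP pose, the force and the opening at its end, in the units of the state.
- get_state(): the state, without advancing time (a new reading comes with each control period).
- grab_frame(name): name is "scene" or "top"; returns the picture (400x640x3 uint8, blue, green, red); there is no depth.
- camera_info(name): a dict with "camera_matrix" (3x3 intrinsics, pixels), "dist" ([k1, k2, p1, p2, k3] as OpenCV has them; the pictures are not rectified), "world_from_camera" (4x4, takes a point from camera to world coordinates). Camera axes: x right, y down, z forward; pixel columns grow to the right and rows downward; lengths in m; the calibration is good to about 2 mm. A picture is of the moment at which its call begins. camera_info takes no time and is no camera call.
- job_done(): hands the job in, once; it reports no verdict.
The state is a dict: "t": time; "q": joint angles; "qd": joint speeds; "joint_efforts": joint torques, N m; "eef_pos": TCP position; "ee_rot": TCP orientation; "force": force on the tool from outside, world axes, zero at the start; "moment": the same for the moment, N m; "width": finger opening in m.
Only numpy, scipy, OpenCV 4.12 (cv2) and the standard library are available. Lean on these libraries where they do the work, as an engineer would, in place of code of your own. Each camera call takes 0.05 s, during which the arm holds its last target.

TASK

The long glue brush lies in the tool till with its handle end under the till's fixed cover: it is longer than the open mouth, so raise the bristle end and draw it out slantwise, without forcing it against the till. Finish while still holding the brush in the gripper, steady and roughly level, with the tip of its bristles over the middle of the pot's mouth, a few centimetres above the rim, touching nothing but the gripper. Leave the pot and the other things on the bench where they stand.

Things in the scene. Friction and masses are not known exactly. Their poses are not given: they have to be found in the camera images.
- till: Pine tool till with dark floor, fixed to the bench, 380 x 200 mm outside, 10 mm walls. Floor top 8 mm, wall tops 72 mm above the bench. Origin: centre of underside, on the bench; x axis lengthwise towards its open end. A fixed ply cover (72 to 78 mm above the bench, full width) spans x = -190 to -60 mm; the mouth is open from x = -60 to +180 mm, 180 mm wide.
- cover_edge (a point): Middle of the cover's free edge, on its upper face: 60 mm from the till's origin on its -x side, 78 mm above the bench.
- brush: Flat brush 320 mm long, 0.1 to 0.2 kg, loose on the till floor, tail under the cover. Origin: underside, mid-length; x towards the bristles. Tail x -160 to -80 mm (18 wide, 14 thick); wooden grip -80 to +65 (26 wide, 22 thick); steel ferrule to +107 (40 wide, 20 thick); dark rigid bristles to +160 (42 wide, 16 thick). Balances near x = +30 mm; mid-thickness is 11 mm above the underside.
- brush_tip (a point): Middle of the end of the bristles: brush x = +160 mm, mid-thickness.
- brush_tail (a point): Middle of the end of the wooden tail: brush x = -160 mm, mid-thickness.
- pot: Open round cast pot of dark metal standing loose on the bench, 120 mm across its belly, 100 mm high, 0.9 kg, mouth about 98 mm across inside, thin wire bail folded down at one side. Origin: centre of its underside. It and the jar may stand in either of two places left of the till.
- pot_rim (a point): Centre of the pot's mouth, at rim height, 100 mm above the bench.
- jar: Bystander: closed glass jar with steel lid, 68 mm across, 95 mm high, loose. Origin: centre of its underside.
- plane: Bystander: wooden hand plane, 230 x 60 mm, about 120 mm high with its iron, loose, beyond the till. Origin: centre of its underside, x along its length.
Things that resemble listed ones, but are neither listed nor needed, are in the scene too. Several things have the shape of the pot; the one meant has the colours described above.

How it is judged:
By the outcome, as a careful person would: the job done as asked, in the order asked, and still so for the second after the job is handed in, while the arm keeps its last pose, push and grip.
It also fails if it takes over 48 s, if anything falls off the work surface, if the arm or the gripper's body presses on something with over 40 N, if the wrist force passes 120 N, or if a joint passes its speed limit or range.

## Working session

There is one attempt and no reset: what is moved stays moved. The work goes in short steps, Python scripts to look and compute and a tool call to move; the robot and the scene stay as the last step left them, time stands still between calls to the robot, and variables do not carry over. Pictures are saved under pics/ and viewed, and the job is handed in when it is done.

Besides the shell and the picture viewer there is one more tool, called as a command line: name --argument value ..., lists and objects as JSON in quotes. move_arm: Moves the arm, as the interface text tells. Its arguments: {"type":"object","properties":{"rows":{"type":"array"},"force":{"type":"number"}},"required":["rows"]}

```bash
mkdir -p pics; python3 - <<'E'
from station import *
import cv2
for n in("scene","top"):
    cv2.imwrite(f"pics/{n}0.png",grab_frame(n)); c=camera_info(n); print(n,c)
print(get_state())
E
```

```text
scene {'camera_matrix': array([[489.01174668,   0.        , 321.72016636],
       [  0.        , 489.01174668, 199.66335561],
       [  0.        ,   0.        ,   1.        ]]), 'dist': array([0.04556298, 0.        , 0.        , 0.        , 0.        ]), 'world_from_camera': array([[-0.4929564 ,  0.48401453, -0.72299649,  1.55622658],
       [ 0.86982026,  0.29342103, -0.39663184,  0.65532782],
       [ 0.0201668 , -0.8243992 , -0.56564941,  0.89637045],
       [ 0.        ,  0.        ,  0.        ,  1.        ]])}
top {'camera_matrix': array([[393.92134256,   0.        , 315.19601598],
       [  0.        , 393.92134256, 199.41927947],
       [  0.        ,   0.        ,   1.        ]]), 'dist': array([-0.06571343,  0.        ,  0.        ,  0.        ,  0.        ]), 'world_from_camera': array([[-0.00785597, -0.98780073,  0.15552495,  0.37468892],
       [-0.99996822,  0.00754929, -0.00256248,  0.0963567 ],
       [ 0.00135712, -0.15554013, -0.98782864,  1.09567478],
       [ 0.        ,  0.        ,  0.        ,  1.        ]])}
{'t': 0.1, 'q': array([-1.04690956e+00,  3.59340806e-01,  1.11999123e-02, -2.89287802e-04,
       -1.22410206e+00, -2.88147036e-01]), 'qd': array([ 4.43936473e-04, -2.72807497e-03,  2.67925913e-03,  6.16933553e-04,
       -6.67379094e-05,  7.14531575e-04]), 'joint_efforts': array([-1.55753703e-03, -5.84164560e+01,  2.93747234e+01,  7.01548398e+00,
        1.01485665e-02, -5.25106759e-05]), 'eef_pos': array([ 0.15755838, -0.6559147 ,  0.21442485]), 'ee_rot': array([ 3.14012837e+00, -1.50379941e-04, -2.90595130e+00]), 'force': array([-1.13522154, -0.35662021, -0.37175165]), 'moment': array([-0.01534831, -0.00396261,  0.03621397]), 'width': 0.08765813244014722}
```

View pics/top0.png

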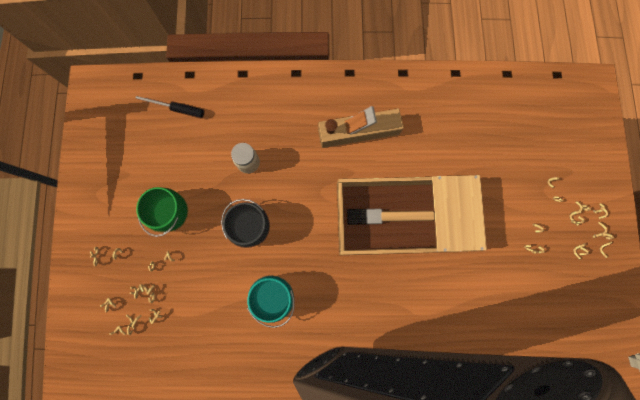

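View pics/scene0.png

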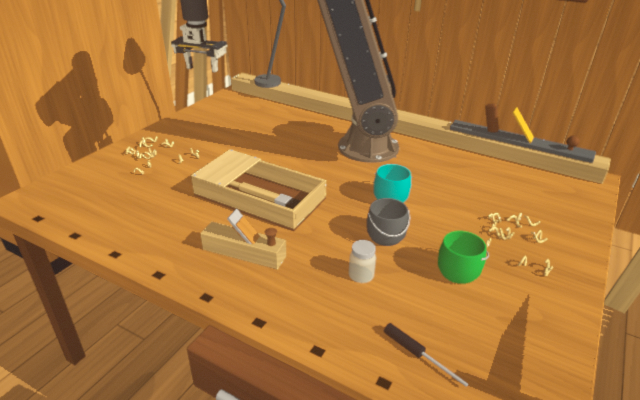

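Top view: brush at (347..434, 216), with its bristle end at left, inside the till (338..485, 178..254). Possible pots are dark (246,223), green (160,209) and teal (270,300). The dark metal one fits the description. I'll check both in a close crop and measure.

```bash
cat > h.py <<'E'
import numpy as np, cv2
from station import *
def ray(n,px):
    c=camera_info(n);K=c["camera_matrix"];d=c["dist"];T=c["world_from_camera"]
    u=cv2.undistortPoints(np.array([[px]],float),K,d)[0,0]
    return T[:3,3],T[:3,:3]@np.array([u[0],u[1],1])
def onz(n,px,z):
    o,d=ray(n,px); return o+d*(z-o[2])/d[2]
def proj(n,P):
    c=camera_info(n);T=np.linalg.inv(c["world_from_camera"])
    r,_=cv2.Rodrigues(T[:3,:3]); return cv2.projectPoints(np.array(P,float).reshape(-1,1,3),r,T[:3,3],c["camera_matrix"],c["dist"])[0][:,0]
E
python3 - <<'E'
import cv2
a=cv2.imread("pics/top0.png");b=a[165:265,200:500]
cv2.imwrite("pics/crop_top.png",cv2.resize(b[:,:160],None,fx=5,fy=5,interpolation=cv2.INTER_CUBIC))
cv2.imwrite("pics/crop_top2.png",cv2.resize(a[165:265,330:490],None,fx=5,fy=5,interpolation=cv2.INTER_CUBIC))
s=cv2.imread("pics/scene0.png")
cv2.imwrite("pics/crop_sc.png",cv2.resize(s[140:240,180:340],None,fx=5,fy=5,interpolation=cv2.INTER_CUBIC))
E
```

```text
(no output)
```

View pics/crop_top.png

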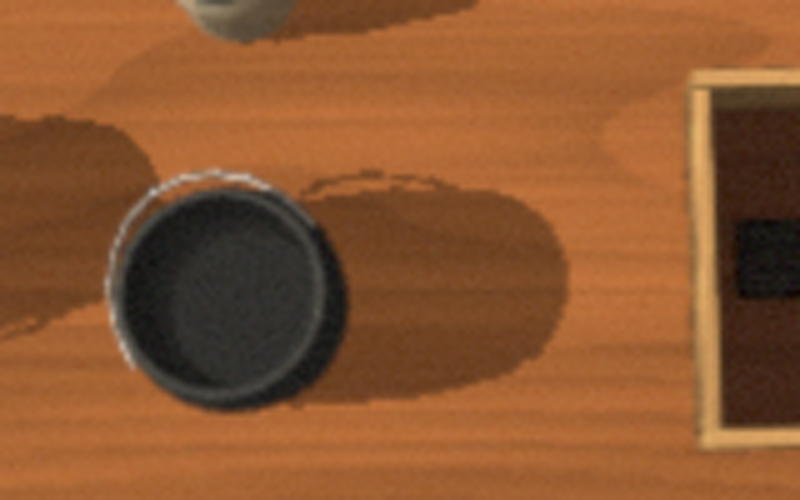

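View pics/crop_top2.png

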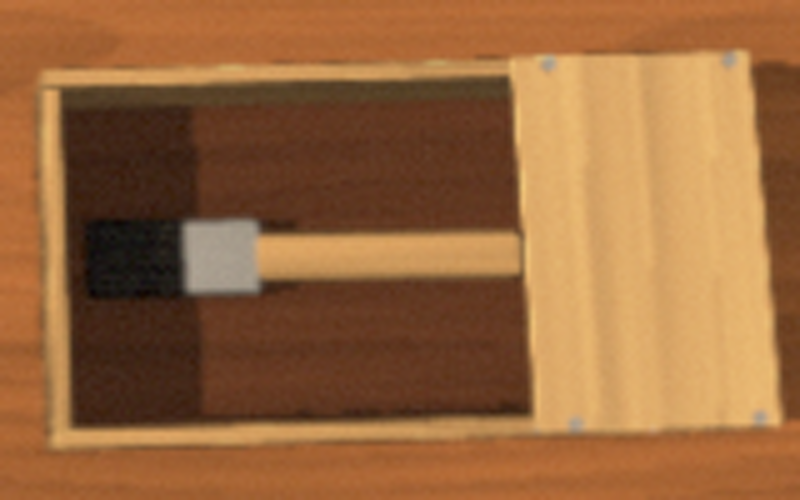

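View pics/crop_sc.png

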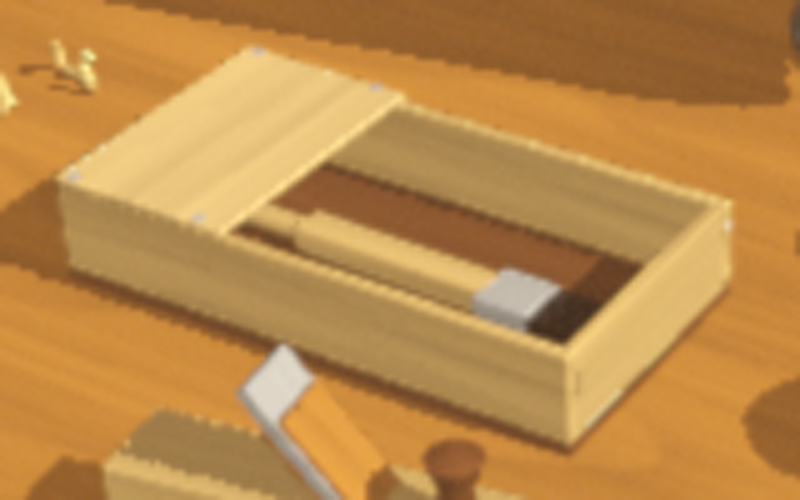

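The crops confirm the dark pot with the wire bail (rim centre about (244,223)), and the only brush has its bristle tip at about (347.5,216.5) and its ferrule at (366..382). Measuring now.

```bash
python3 - <<'E'
from h import *
np.set_printoptions(precision=4,suppress=True)
a=cv2.imread("pics/top0.png")
C=lambda u,v:((u+.5)/5-.5+330,(v+.5)/5-.5+165)
P=lambda name,u,v,z:print(name,onz("top",C(u,v),z))
P("walltopNE",42,72,.072);P("walltopSE",52,446,.072)
for u,v in((510,60),(534,430),(748,52),(780,424)):P("cover",u,v,.078)
P("tipA",87,221,.027);P("tipB",90,297,.027);P("fer/bri",182,220,.028);P("fer/bri",185,296,.028)
P("fer/grip",259,221,.029);P("fer/grip",262,294,.029)
P("grip a",300,235,.030);P("grip a",300,278,.030);P("grip b",500,233,.03);P("grip b",500,277,.03)
# pot rim: dark mask
hsv=cv2.cvtColor(a,cv2.COLOR_BGR2HSV)
m=((hsv[...,2]<75)&(hsv[...,1]<90)).astype(np.uint8)*255
m[:, :200]=0;m[:,300:]=0;m[:180]=0;m[270:]=0
n,l,s,ce=cv2.connectedComponentsWithStats(m);i=1+s[1:,4].argmax();print(s[i],ce[i])
D=lambda u,v:((u+.5)/5-.5+200,(v+.5)/5-.5+165)
for u,v in((115,292),(327,292),(222,188),(225,400)):print("rim",onz("top",D(u,v),.1))
# jar lid
print("jar",onz("top",(244,154),.095), "plane ends",onz("top",(320,134),.05),onz("top",(402,120),.05))
print("teal",onz("top",(270,299),.1),"green",onz("top",(159,209),.1))
# scene check of guesses
print(proj("scene",[onz("top",C(88.5,259),.027),onz("top",C(522,245),.078)]))
E
```

```text
walltopNE [0.5902 0.0328 0.072 ]
walltopSE [0.3934 0.0309 0.072 ]
cover [ 0.5939 -0.216   0.078 ]
cover [ 0.3987 -0.2183  0.078 ]
cover [ 0.5977 -0.3455  0.078 ]
cover [ 0.4    -0.3484  0.078 ]
tipA [0.5163 0.0067 0.027 ]
tipB [0.4745 0.0059 0.027 ]
fer/bri [ 0.5163 -0.0453  0.028 ]
fer/bri [ 0.4745 -0.0458  0.028 ]
fer/grip [ 0.5153 -0.0874  0.029 ]
fer/grip [ 0.4752 -0.0877  0.029 ]
grip a [ 0.5072 -0.1095  0.03  ]
grip a [ 0.4836 -0.1086  0.03  ]
grip b [ 0.5074 -0.2199  0.03  ]
grip b [ 0.4831 -0.2186  0.03  ]
[ 224  203   45   44 1516] [245.8885 224.3918]
rim [0.4725 0.3298 0.1   ]
rim [0.4718 0.2216 0.1   ]
rim [0.5256 0.2761 0.1   ]
rim [0.4175 0.2726 0.1   ]
jar [0.6544 0.2798 0.095 ] plane ends [0.7223 0.0789 0.05  ] [ 0.762  -0.1506  0.05  ]
teal [0.2831 0.2075 0.1   ] green [0.5096 0.4961 0.1   ]
[[302.6623 203.7913]
 [243.4081 170.1653]]
```

Checks: brush lies along +y with tip (0.495, 0.006), ferrule 42 mm long and 40 mm wide, grip 24 mm wide, all consistent with the description. Rim centre is about (0.472, 0.2755) and the measured rim is 108 mm across outside. The cover edge is at y ≈ -0.217. 

Plan:
- Grip at brush x ≈ +35, with jaws along world x.
- Tilt 15° about the tail, then draw out along the brush's axis. This leaves about 9 mm at both the cover edge and the floor.

move_arm --rows '[{"delta_rot":[0,0,7.6],"delta_pos":[1.7,2.7,0],"hand":8.76},{"delta_rot":[0,0,7.6],"delta_pos":[1.7,2.7,0],"hand":8.76},{"delta_rot":[0,0,7.6],"delta_pos":[1.7,2.7,0],"hand":8.76},{"delta_rot":[0,0,7.6],"delta_pos":[1.7,2.7,0],"hand":8.76},{"delta_rot":[0,0,7.6],"delta_pos":[1.7,2.7,0],"hand":8.76},{"delta_rot":[0,0,7.6],"delta_pos":[1.7,2.7,0],"hand":8.76},{"delta_rot":[0,0,7.6],"delta_pos":[1.7,2.7,0],"hand":8.76},{"delta_rot":[0,0,7.6],"delta_pos":[1.7,2.7,0],"hand":8.76},{"delta_rot":[0,0,7.6],"delta_pos":[1.7,2.7,0],"hand":8.76},{"delta_rot":[0,0,7.6],"delta_pos":[1.7,2.7,0],"hand":8.76}]'

```text
t: 1.1
eef_pos: [0.328, -0.385, 0.215]
ee_rot: [3.141, 0.0, -1.574]
force: [0.1, -0.5, 0.2]
width: 0.0875
```

move_arm --rows '[{"delta_rot":[0,0,0.5],"delta_pos":[1.9,3,0],"hand":8.76},{"delta_rot":[0,0,0],"delta_pos":[1.9,3,0],"hand":8.76},{"delta_rot":[0,0,0],"delta_pos":[1.9,3,0],"hand":8.76},{"delta_rot":[0,0,0],"delta_pos":[1.9,3,0],"hand":8.76},{"delta_rot":[0,0,0],"delta_pos":[1.9,3,0],"hand":8.76},{"delta_rot":[0,0,0],"delta_pos":[1.9,3,0],"hand":8.76},{"delta_rot":[0,0,0],"delta_pos":[1.9,3,0],"hand":8.76},{"delta_rot":[0,0,0],"delta_pos":[1.9,3,0],"hand":8.76},{"delta_rot":[0,0,0],"delta_pos":[1.5,2.5,0],"hand":8.76},{"delta_rot":[0,0,0],"delta_pos":[0,0,0],"hand":8.76}]'

```text
t: 2.1
eef_pos: [0.496, -0.1189, 0.2148]
ee_rot: [3.141, 0.0, -1.568]
force: [0.0, -0.2, -0.1]
width: 0.0877
```

move_arm --rows '[{"delta_rot":[0,0,0],"delta_pos":[0,0,-2],"hand":8.76},{"delta_rot":[0,0,0],"delta_pos":[0,0,-2],"hand":8.76},{"delta_rot":[0,0,0],"delta_pos":[0,0,-2],"hand":8.76},{"delta_rot":[0,0,0],"delta_pos":[0,0,-2],"hand":8.76},{"delta_rot":[0,0,0],"delta_pos":[0,0,-2],"hand":8.76},{"delta_rot":[0,0,0],"delta_pos":[0,0,-2],"hand":8.76},{"delta_rot":[0,0,0],"delta_pos":[0,0,-2],"hand":8.76},{"delta_rot":[0,0,0],"delta_pos":[0,0,-2],"hand":8.76},{"delta_rot":[0,0,0],"delta_pos":[0,0,-1],"hand":8.76},{"delta_rot":[0,0,0],"delta_pos":[0,0,0],"hand":8.76}]'

```text
t: 3.1
eef_pos: [0.4934, -0.1217, 0.044]
ee_rot: [3.139, -0.0, -1.571]
force: [0.5, -0.4, -0.6]
width: 0.0875
```

```bash
python3 - <<'E'
from h import *
s=get_state();print(s["eef_pos"],s["force"])
a=grab_frame("top")[145:285,310:510];b=grab_frame("scene")[100:260,160:360]
cv2.imwrite("pics/c1.png",np.vstack([cv2.resize(a,None,fx=2.8,fy=2.0*1.0),cv2.resize(b,(560,300))]))
E
```

```text
[ 0.49341502 -0.12168133  0.04402024] [ 0.50095516 -0.36789245 -0.58061813]
```

View pics/c1.png

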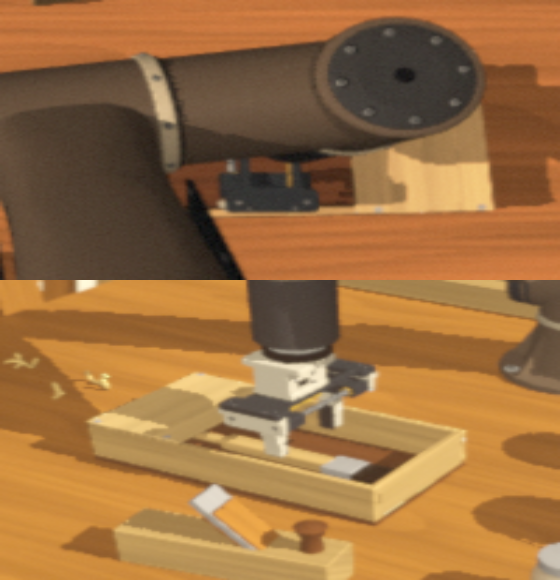

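The scene view shows the fingers straddling the handle just behind the ferrule (ferrule at (345,467) in the picture), with the body over the till walls. I'll go down the last 10 mm with a small shift and close.

move_arm --rows '[{"delta_rot":[0,0,0],"delta_pos":[0.2,0.2,-0.3],"hand":8.76},{"delta_rot":[0,0,0],"delta_pos":[0,0,-0.3],"hand":8.76},{"delta_rot":[0,0,0],"delta_pos":[0,0,-0.3],"hand":8.76},{"delta_rot":[0,0,0],"delta_pos":[0,0,-0.1],"hand":8.76},{"delta_rot":[0,0,0],"delta_pos":[0,0,0],"hand":8.76},{"delta_rot":[0,0,0],"delta_pos":[0,0,0],"hand":5},{"delta_rot":[0,0,0],"delta_pos":[0,0,0],"hand":3},{"delta_rot":[0,0,0],"delta_pos":[0,0,0],"hand":2},{"delta_rot":[0,0,0],"delta_pos":[0,0,0],"hand":1},{"delta_rot":[0,0,0],"delta_pos":[0,0,0],"hand":1}]' --force 35

```text
t: 4.2
eef_pos: [0.4967, -0.1193, 0.0353]
ee_rot: [-3.141, 0.0, -1.571]
force: [-1.3, 0.6, -0.4]
width: 0.0533
```

move_arm --rows '[{"delta_rot":[0,0,0],"delta_pos":[0,0,0],"hand":1},{"delta_rot":[0,0,0],"delta_pos":[0,0,0],"hand":1},{"delta_rot":[0,0,0],"delta_pos":[0,0,0],"hand":1},{"delta_rot":[0,0,0],"delta_pos":[0,0,0],"hand":1},{"delta_rot":[0,0,0],"delta_pos":[0,0,0],"hand":1},{"delta_rot":[0,0,0],"delta_pos":[0,0,0],"hand":1},{"delta_rot":[0,0,0],"delta_pos":[0,0,0],"hand":1},{"delta_rot":[0,0,0],"delta_pos":[0,0,0],"hand":1},{"delta_rot":[0,0,0],"delta_pos":[0,0,0],"hand":1},{"delta_rot":[0,0,0],"delta_pos":[0,0,0],"hand":1}]' --force 35

```text
t: 5.2
eef_pos: [0.4967, -0.1193, 0.0353]
ee_rot: [3.142, 0.0, -1.571]
force: [0.7, -0.3, -0.1]
width: 0.0103
```

The opening reads 10 mm, so the 26 mm handle isn't between the pads. Looking.

```bash
python3 - <<'E'
from h import *
s=get_state();print(s["eef_pos"],s["force"],s["width"])
b=grab_frame("scene")[100:220,180:340]
cv2.imwrite("pics/c2.png",cv2.resize(b,(800,600),interpolation=cv2.INTER_CUBIC))
E
```

```text
[ 0.49665473 -0.11932042  0.03525315] [ 0.73367762 -0.31223023 -0.13381945] 0.010302377963401053
```

View pics/c2.png

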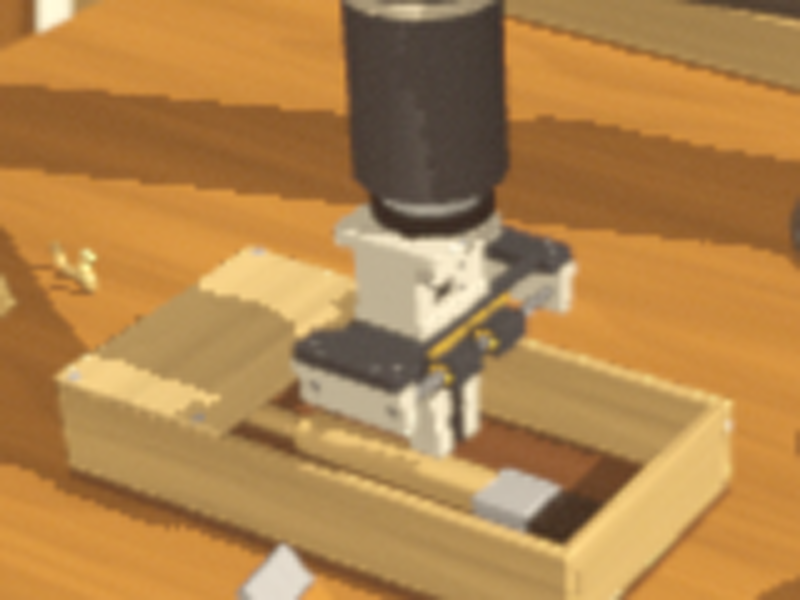

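```bash
python3 - <<'E'
from h import *
np.set_printoptions(precision=4,suppress=True)
print("fingertip",(proj("scene",[[.4967,-.1193,.0133],[.4967,-.1193,.0353]])-[180,100])*5)
# ferrule corners, predicted in the scene view (z 29)
C=lambda u,v:((u+.5)/5-.5+330,(v+.5)/5-.5+165)
S=lambda u,v:((u+.5)/5-.5+180,(v+.5)/5-.5+140)
for uv in ((182,220),(185,296),(259,221),(262,294)):
    print(uv,(proj("scene",[onz("top",C(*uv),.029)])[0]-[180,140])*5)
# triangulate: ferrule top corners (scene crop_sc): left-near?, etc.
def tri(p,q):
    o1,d1=ray("top",p);o2,d2=ray("scene",q)
    A=np.c_[d1,-d2];t=np.linalg.lstsq(A,o2-o1,rcond=None)[0]
    a=o1+d1*t[0];b=o2+d2*t[1];return (a+b)/2,np.linalg.norm(a-b)
print(tri(C(259,221),S(474,298)),tri(C(262,294),S(505,270)),tri(C(185,296),S(560,287)),tri(C(182,220),S(527,314)))
print(tri(C(42,72),S(567,347)),tri(C(52,446),S(730,202)),tri(C(510,60),S(222,234)))
E
```

```text
fingertip [[445.2739 479.4715]
 [443.864  450.8848]]
(182, 220) [525.1243 308.1526]
(185, 296) [560.4557 275.9036]
(259, 221) [469.4236 287.6372]
(262, 294) [504.3104 257.4099]
(array([ 0.5154, -0.0872,  0.0231]), np.float64(0.0026896373204984515)) (array([ 0.4758, -0.0889,  0.0209]), np.float64(0.0005356548447349027)) (array([ 0.4752, -0.0468,  0.022 ]), np.float64(0.0005226201111645089)) (array([ 0.5164, -0.0453,  0.0262]), np.float64(0.0003719098201338418))
(array([0.59  , 0.0323, 0.0746]), np.float64(0.0013228512546403317)) (array([0.3936, 0.0303, 0.0672]), np.float64(0.0006558130894922747)) (array([ 0.5949, -0.2172,  0.0713]), np.float64(0.001874358701028338))
```

```bash
python3 - <<'E'
from h import *
a=cv2.imread("pics/scene0.png")
print(proj("scene",[[.1576,-.6559,.2144],[.1576,-.6559,.1924]]))
b=grab_frame("scene")
cv2.imwrite("pics/c3.png",np.hstack([cv2.resize(a[0:80,160:240],(400,400),interpolation=cv2.INTER_CUBIC),cv2.resize(b[145:205,230:290],(400,400),interpolation=cv2.INTER_NEAREST)]))
E
```

```text
[[202.46492293  71.51631769]
 [203.15480128  77.00097123]]
```

View pics/c3.png

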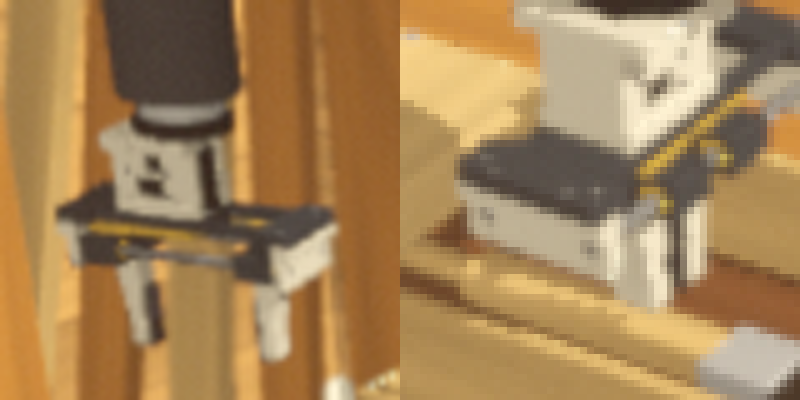

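The brush hasn't moved. The picture shows the closed fingers over the handle, not around it. Their tips (mid ≈ (270,189)) project at about the reported TCP height, roughly 20 mm higher than the stated 22 mm lead predicts. The start picture shows the same offset. So I'll open, go down further in small steps, and check force and picture.

move_arm --rows '[{"delta_rot":[0,0,0],"delta_pos":[0,0,0],"hand":8.76},{"delta_rot":[0,0,0],"delta_pos":[0,0,0],"hand":8.76},{"delta_rot":[0,0,0],"delta_pos":[0,0,0],"hand":8.76},{"delta_rot":[0,0,0],"delta_pos":[0,0,0],"hand":8.76},{"delta_rot":[0,0,0],"delta_pos":[0,0,0],"hand":8.76},{"delta_rot":[0,0,0],"delta_pos":[0,0,0],"hand":8.76},{"delta_rot":[0,0,0],"delta_pos":[0,0,0],"hand":8.76},{"delta_rot":[0,0,0],"delta_pos":[0,0,0],"hand":8.76},{"delta_rot":[0,0,0],"delta_pos":[0,0,0],"hand":8.76},{"delta_rot":[0,0,0],"delta_pos":[0,0,0],"hand":8.76}]'

```text
t: 6.3
eef_pos: [0.4967, -0.1193, 0.0352]
ee_rot: [3.142, -0.0, -1.571]
force: [-0.4, 0.8, -0.7]
width: 0.0839
```

move_arm --rows '[{"delta_rot":[0,0,0],"delta_pos":[0,0,0],"hand":8.76},{"delta_rot":[0,0,0],"delta_pos":[0,0,0],"hand":8.76},{"delta_rot":[0,0,0],"delta_pos":[0,0,-0.2],"hand":8.76},{"delta_rot":[0,0,0],"delta_pos":[0,0,-0.2],"hand":8.76},{"delta_rot":[0,0,0],"delta_pos":[0,0,-0.2],"hand":8.76},{"delta_rot":[0,0,0],"delta_pos":[0,0,-0.2],"hand":8.76},{"delta_rot":[0,0,0],"delta_pos":[0,0,-0.2],"hand":8.76},{"delta_rot":[0,0,0],"delta_pos":[0,0,0],"hand":8.76},{"delta_rot":[0,0,0],"delta_pos":[0,0,0],"hand":8.76},{"delta_rot":[0,0,0],"delta_pos":[0,0,0],"hand":8.76}]'

```text
t: 7.3
eef_pos: [0.4968, -0.1193, 0.0253]
ee_rot: [-3.141, -0.0, -1.571]
force: [-0.5, -0.6, 0.3]
width: 0.0877
```

```bash
python3 - <<'E'
from h import *
s=get_state();print(s["eef_pos"],s["force"],s["width"])
b=grab_frame("scene")[130:230,200:340]
cv2.imwrite("pics/c4.png",cv2.resize(b,(784,560),interpolation=cv2.INTER_CUBIC))
E
```

```text
[ 0.49676496 -0.11930718  0.02533908] [-0.47651833 -0.59810429  0.27964658] 0.08771392648166892
```

View pics/c4.png

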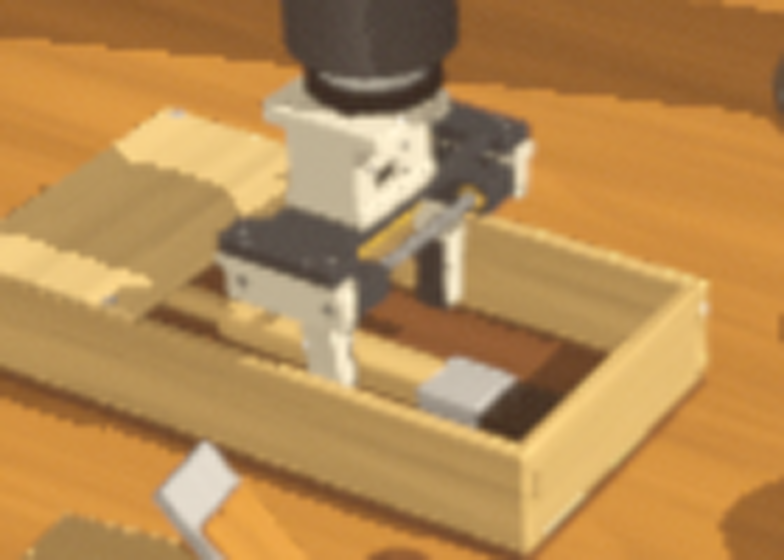

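```bash
python3 - <<'E'
from h import *
for uv in ((425,300),(450,305)):
    o,d=ray("scene",((uv[0]+.5)/5.6-.5+200,(uv[1]+.5)/5.6-.5+130))
    for x in(.44,.4527):
        t=(x-o[0])/d[0];print(x,o+t*d)
# near finger, gripper body near lower end
for uv in ((345,385),(220,290),(530,180)):
    o,d=ray("scene",((uv[0]+.5)/5.6-.5+200,(uv[1]+.5)/5.6-.5+130))
    t=(-.11-o[1])/d[1];print("y-.11",o+t*d)
E
```

```text
0.44 [ 0.44       -0.13219137  0.02665605]
0.4527 [ 0.4527     -0.12323128  0.03655133]
0.44 [ 0.44       -0.11453492  0.0290547 ]
0.4527 [ 0.4527     -0.10577572  0.03892269]
y-.11 [ 0.55095175 -0.11        0.03873938]
y-.11 [ 0.64890333 -0.11        0.15377333]
y-.11 [ 0.35847821 -0.11        0.07447935]
```

move_arm --rows '[{"delta_rot":[0,0,0],"delta_pos":[0,0,-0.1],"hand":8.76},{"delta_rot":[0,0,0],"delta_pos":[0,0,-0.1],"hand":8.76},{"delta_rot":[0,0,0],"delta_pos":[0,0,-0.1],"hand":8.76},{"delta_rot":[0,0,0],"delta_pos":[0,0,-0.1],"hand":8.76},{"delta_rot":[0,0,0],"delta_pos":[0,0,-0.1],"hand":8.76},{"delta_rot":[0,0,0],"delta_pos":[0,0,-0.1],"hand":8.76},{"delta_rot":[0,0,0],"delta_pos":[0,0,-0.1],"hand":8.76},{"delta_rot":[0,0,0],"delta_pos":[0,0,-0.1],"hand":8.76},{"delta_rot":[0,0,0],"delta_pos":[0,0,0],"hand":8.76},{"delta_rot":[0,0,0],"delta_pos":[0,0,0],"hand":8.76}]'

```text
t: 8.35
eef_pos: [0.4967, -0.1193, 0.0172]
ee_rot: [3.142, -0.0, -1.571]
force: [-0.4, 0.0, 0.0]
width: 0.0876
```

```bash
python3 - <<'E'
from h import *
s=get_state();print(s["eef_pos"],s["force"],s["width"])
b=grab_frame("scene")[130:230,200:340]
cv2.imwrite("pics/c5.png",cv2.resize(b,(784,560),interpolation=cv2.INTER_CUBIC))
E
```

```text
[ 0.49668239 -0.11929877  0.01724304] [-0.3524196   0.04841709  0.0456764 ] 0.08756598072585536
```

View pics/c5.png

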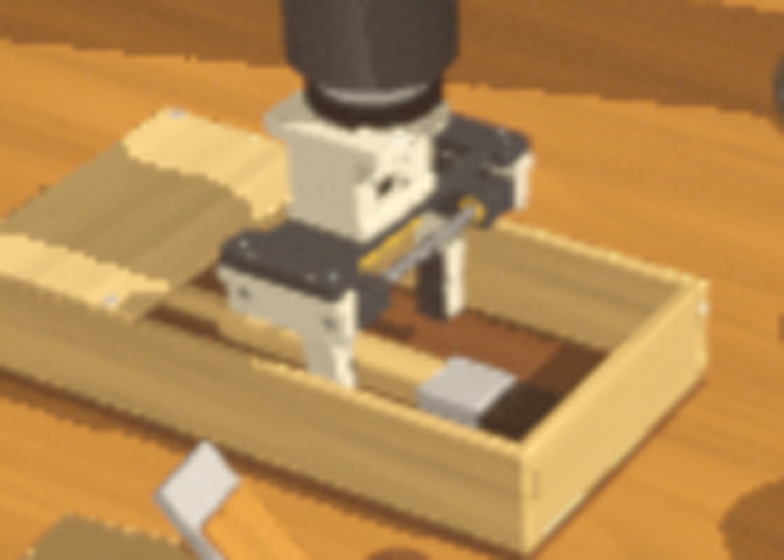

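No force, so the tips are still clear. I'll go down 7 mm more.

move_arm --rows '[{"delta_rot":[0,0,0],"delta_pos":[0,0,-0.1],"hand":8.76},{"delta_rot":[0,0,0],"delta_pos":[0,0,-0.1],"hand":8.76},{"delta_rot":[0,0,0],"delta_pos":[0,0,-0.1],"hand":8.76},{"delta_rot":[0,0,0],"delta_pos":[0,0,-0.1],"hand":8.76},{"delta_rot":[0,0,0],"delta_pos":[0,0,-0.1],"hand":8.76},{"delta_rot":[0,0,0],"delta_pos":[0,0,-0.1],"hand":8.76},{"delta_rot":[0,0,0],"delta_pos":[0,0,-0.1],"hand":8.76},{"delta_rot":[0,0,0],"delta_pos":[0,0,0],"hand":8.76},{"delta_rot":[0,0,0],"delta_pos":[0,0,0],"hand":8.76},{"delta_rot":[0,0,0],"delta_pos":[0,0,0],"hand":8.76}]'

```text
t: 9.4
eef_pos: [0.4967, -0.1193, 0.0103]
ee_rot: [-3.142, -0.0, -1.571]
force: [-0.4, -0.3, 0.8]
width: 0.0877
```

```bash
python3 - <<'E'
from h import *
s=get_state();print(s["eef_pos"],s["force"],s["width"])
b=grab_frame("scene")[130:230,200:340]
cv2.imwrite("pics/c6.png",cv2.resize(b,(784,560),interpolation=cv2.INTER_CUBIC))
E
```

```text
[ 0.49669695 -0.11929686  0.01029999] [-0.3841016  -0.33586874  0.80960828] 0.08770227478969447
```

View pics/c6.png

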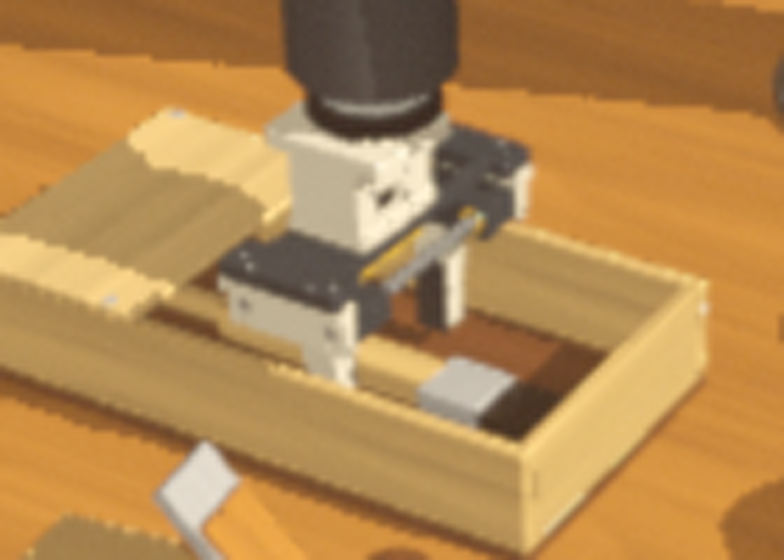

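Still no contact, and the far fingertip is near (445,327), close to the floor. Closing.

move_arm --rows '[{"delta_rot":[0,0,0],"delta_pos":[0,0,0],"hand":6},{"delta_rot":[0,0,0],"delta_pos":[0,0,0],"hand":4},{"delta_rot":[0,0,0],"delta_pos":[0,0,0],"hand":3},{"delta_rot":[0,0,0],"delta_pos":[0,0,0],"hand":2},{"delta_rot":[0,0,0],"delta_pos":[0,0,0],"hand":1},{"delta_rot":[0,0,0],"delta_pos":[0,0,0],"hand":1},{"delta_rot":[0,0,0],"delta_pos":[0,0,0],"hand":1},{"delta_rot":[0,0,0],"delta_pos":[0,0,0],"hand":1},{"delta_rot":[0,0,0],"delta_pos":[0,0,0],"hand":1},{"delta_rot":[0,0,0],"delta_pos":[0,0,0],"hand":1}]' --force 35

```text
t: 10.45
eef_pos: [0.4967, -0.1193, 0.0102]
ee_rot: [-3.142, 0.0, -1.571]
force: [0.8, -0.2, -0.7]
width: 0.0259
```

The grip holds at 25.9 mm, matching the handle. Now I'll tilt 15° about the tail, raising the tail about 5 mm.

move_arm --rows '[{"delta_rot":[1.5,0,0],"delta_pos":[0,0,0.57],"hand":1},{"delta_rot":[1.5,0,0],"delta_pos":[0,0,0.57],"hand":1},{"delta_rot":[1.5,0,0],"delta_pos":[0,-0.02,0.57],"hand":1},{"delta_rot":[1.5,0,0],"delta_pos":[0,-0.03,0.56],"hand":1},{"delta_rot":[1.5,0,0],"delta_pos":[0,-0.04,0.56],"hand":1},{"delta_rot":[1.5,0,0],"delta_pos":[0,-0.05,0.56],"hand":1},{"delta_rot":[1.5,0,0],"delta_pos":[0,-0.06,0.55],"hand":1},{"delta_rot":[1.5,0,0],"delta_pos":[0,-0.07,0.55],"hand":1},{"delta_rot":[1.5,0,0],"delta_pos":[0,-0.08,0.54],"hand":1},{"delta_rot":[1.5,0,0],"delta_pos":[0,-0.08,0.53],"hand":1}]'

```text
t: 11.45
eef_pos: [0.4964, -0.1236, 0.0659]
ee_rot: [3.141, 0.263, -1.571]
force: [-0.3, -1.1, -1.5]
width: 0.0256
```

```bash
python3 - <<'E'
from h import *
s=get_state();print(s["eef_pos"],s["ee_rot"],s["force"],s["moment"],s["width"])
b=grab_frame("scene")[100:240,170:366]
cv2.imwrite("pics/c7.png",cv2.resize(b,(784,560),interpolation=cv2.INTER_CUBIC))
E
```

```text
[ 0.49637156 -0.12355262  0.06585542] [ 3.14115089  0.2630912  -1.57082998] [-0.30992409 -1.07351134 -1.50434596] [-1.0230401   0.08036438  0.04066104] 0.02557774574255601
```

View pics/c7.png

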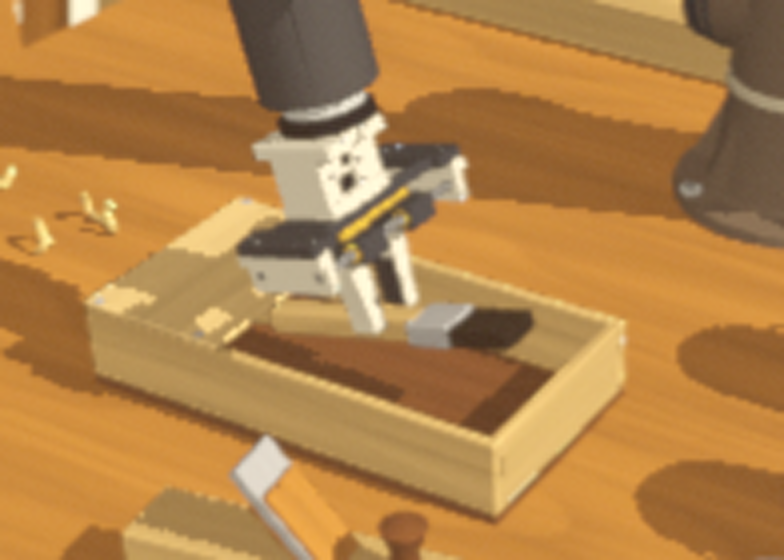

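```bash
python3 - <<'E'
from h import *
x=.4954;th=np.radians(15);T=np.array([-.3136,.024]);a=np.array([np.cos(th),np.sin(th)]);n=np.array([-np.sin(th),np.cos(th)])
P=[]
for s,o in((320,0),(320,8),(320,-8),(267,10),(267,-10),(225,10),(225,-10),(97,11)):
    for dx in (-.02,.02):
        q=T+a*s/1e3+n*o/1e3;P.append([x+dx,*q]);print(s,o,dx,((proj("scene",[P[-1]])[0]-[170,100])*4).round(),q.round(4))
E
```

```text
320 0 -0.02 [532. 312.] [-0.0045  0.1068]
320 0 0.02 [504. 336.] [-0.0045  0.1068]
320 8 -0.02 [530. 303.] [-0.0066  0.1145]
320 8 0.02 [502. 327.] [-0.0066  0.1145]
320 -8 -0.02 [534. 322.] [-0.0024  0.0991]
320 -8 0.02 [507. 346.] [-0.0024  0.0991]
267 10 -0.02 [473. 297.] [-0.0583  0.1028]
267 10 0.02 [444. 321.] [-0.0583  0.1028]
267 -10 -0.02 [479. 320.] [-0.0531  0.0834]
267 -10 0.02 [450. 344.] [-0.0531  0.0834]
225 10 -0.02 [429. 295.] [-0.0989  0.0919]
225 10 0.02 [400. 318.] [-0.0989  0.0919]
225 -10 -0.02 [435. 318.] [-0.0937  0.0726]
225 -10 0.02 [407. 341.] [-0.0937  0.0726]
97 11 -0.02 [304. 287.] [-0.2228  0.0597]
97 11 0.02 [274. 309.] [-0.2228  0.0597]
```

The tilted brush matches the model to within 1–2 px (bristle end near (530,325) in the crop), with no visible slip. Force shows only the brush's weight. Drawing out along the axis.

move_arm --rows '[{"delta_rot":[0,0,0],"delta_pos":[0,0.58,0.155],"hand":1},{"delta_rot":[0,0,0],"delta_pos":[0,0.58,0.155],"hand":1},{"delta_rot":[0,0,0],"delta_pos":[0,0.58,0.155],"hand":1},{"delta_rot":[0,0,0],"delta_pos":[0,0.58,0.155],"hand":1},{"delta_rot":[0,0,0],"delta_pos":[0,0.58,0.155],"hand":1},{"delta_rot":[0,0,0],"delta_pos":[0,0.58,0.155],"hand":1},{"delta_rot":[0,0,0],"delta_pos":[0,0.58,0.155],"hand":1},{"delta_rot":[0,0,0],"delta_pos":[0,0.58,0.155],"hand":1},{"delta_rot":[0,0,0],"delta_pos":[0,0.58,0.155],"hand":1},{"delta_rot":[0,0,0],"delta_pos":[0,0.58,0.155],"hand":1}]'

```text
t: 12.5
eef_pos: [0.4967, -0.0651, 0.0815]
ee_rot: [-3.141, 0.262, -1.571]
force: [0.3, 0.5, -1.7]
width: 0.0253
```

move_arm --rows '[{"delta_rot":[0,0,0],"delta_pos":[0,0.8,0.215],"hand":1},{"delta_rot":[0,0,0],"delta_pos":[0,0.8,0.215],"hand":1},{"delta_rot":[0,0,0],"delta_pos":[0,0.8,0.215],"hand":1},{"delta_rot":[0,0,0],"delta_pos":[0,0.8,0.215],"hand":1},{"delta_rot":[0,0,0],"delta_pos":[0,0.8,0.215],"hand":1},{"delta_rot":[0,0,0],"delta_pos":[0,0.8,0.215],"hand":1},{"delta_rot":[0,0,0],"delta_pos":[0,0.8,0.215],"hand":1},{"delta_rot":[0,0,0],"delta_pos":[0,0.8,0.215],"hand":1},{"delta_rot":[0,0,0],"delta_pos":[0,0.8,0.215],"hand":1},{"delta_rot":[0,0,0],"delta_pos":[0,0,0],"hand":1}]'

```text
t: 13.5
eef_pos: [0.4968, 0.0073, 0.1011]
ee_rot: [-3.141, 0.262, -1.569]
force: [0.1, -0.1, -1.5]
width: 0.0252
```

```bash
python3 - <<'E'
from h import *
s=get_state();print(s["eef_pos"],s["ee_rot"],s["force"],s["moment"],s["width"])
b=grab_frame("scene")[60:260,170:450]
cv2.imwrite("pics/c8.png",cv2.resize(b,(784,560),interpolation=cv2.INTER_CUBIC))
E
```

```text
[0.49683976 0.00734347 0.10111372] [-3.14086666  0.26199267 -1.56945625] [ 0.0757129  -0.11542508 -1.5002871 ] [-0.99113164  0.07066395 -0.01418749] 0.02524249818694937
```

View pics/c8.png

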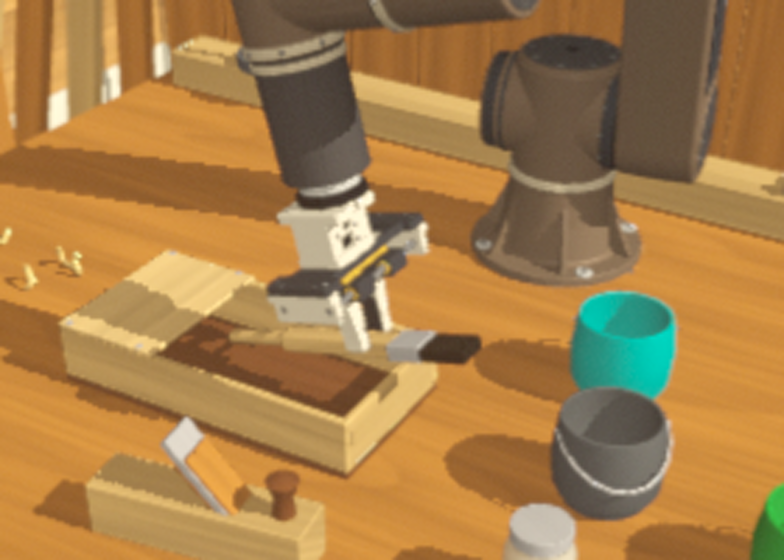

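The tail end (230,335) is now clear of the cover and the till. I'll lift and level, then carry to the dark pot.

move_arm --rows '[{"delta_rot":[-1.5,0,0],"delta_pos":[0,0,0.6],"hand":1},{"delta_rot":[-1.5,0,0],"delta_pos":[0,0,0.6],"hand":1},{"delta_rot":[-1.5,0,0],"delta_pos":[0,0,0.6],"hand":1},{"delta_rot":[-1.5,0,0],"delta_pos":[0,0,0.6],"hand":1},{"delta_rot":[-1.5,0,0],"delta_pos":[0,0,0.6],"hand":1},{"delta_rot":[-1.5,0,0],"delta_pos":[0,0,0.6],"hand":1},{"delta_rot":[-1.5,0,0],"delta_pos":[0,0,0.6],"hand":1},{"delta_rot":[-1.5,0,0],"delta_pos":[0,0,0.6],"hand":1},{"delta_rot":[-1.5,0,0],"delta_pos":[0,0,0.6],"hand":1},{"delta_rot":[-1.5,0,0],"delta_pos":[0,0,0.6],"hand":1}]'

```text
t: 14.55
eef_pos: [0.4965, 0.0061, 0.1609]
ee_rot: [3.141, -0.001, -1.571]
force: [-0.3, 0.0, -1.6]
width: 0.0255
```

move_arm --rows '[{"delta_rot":[0,0,0],"delta_pos":[-0.26,1.6,0],"hand":1},{"delta_rot":[0,0,0],"delta_pos":[-0.26,1.6,0],"hand":1},{"delta_rot":[0,0,0],"delta_pos":[-0.26,1.6,0],"hand":1},{"delta_rot":[0,0,0],"delta_pos":[-0.26,1.6,0],"hand":1},{"delta_rot":[0,0,0],"delta_pos":[-0.26,1.6,0],"hand":1},{"delta_rot":[0,0,0],"delta_pos":[-0.26,1.6,0],"hand":1},{"delta_rot":[0,0,0],"delta_pos":[-0.26,1.6,0],"hand":1},{"delta_rot":[0,0,0],"delta_pos":[-0.26,1.6,0],"hand":1},{"delta_rot":[0,0,0],"delta_pos":[-0.26,1.5,0],"hand":1},{"delta_rot":[0,0,0],"delta_pos":[0,0,0],"hand":1}]'

```text
t: 15.55
eef_pos: [0.4732, 0.1506, 0.1606]
ee_rot: [-3.142, 0.0, -1.57]
force: [0.5, 0.2, -2.5]
width: 0.0253
```

```bash
python3 - <<'E'
from h import *
s=get_state();print(s["eef_pos"],s["ee_rot"],s["force"],s["moment"],s["width"])
b=grab_frame("scene");a=grab_frame("top")
cv2.imwrite("pics/s9.png",b);cv2.imwrite("pics/t9.png",a)
cv2.imwrite("pics/c9.png",cv2.resize(b[100:260,270:470],(800,600),interpolation=cv2.INTER_CUBIC))
cv2.imwrite("pics/d9.png",cv2.resize(a[150:300,180:380],(800,600),interpolation=cv2.INTER_CUBIC))
E
```

```text
[0.4732402  0.15064364 0.16064695] [-3.14151602e+00  1.79051174e-04 -1.56951863e+00] [ 0.50591318  0.15989386 -2.54325872] [-0.05884954  0.06469927 -0.05310583] 0.025335435378142188
```

View pics/c9.png

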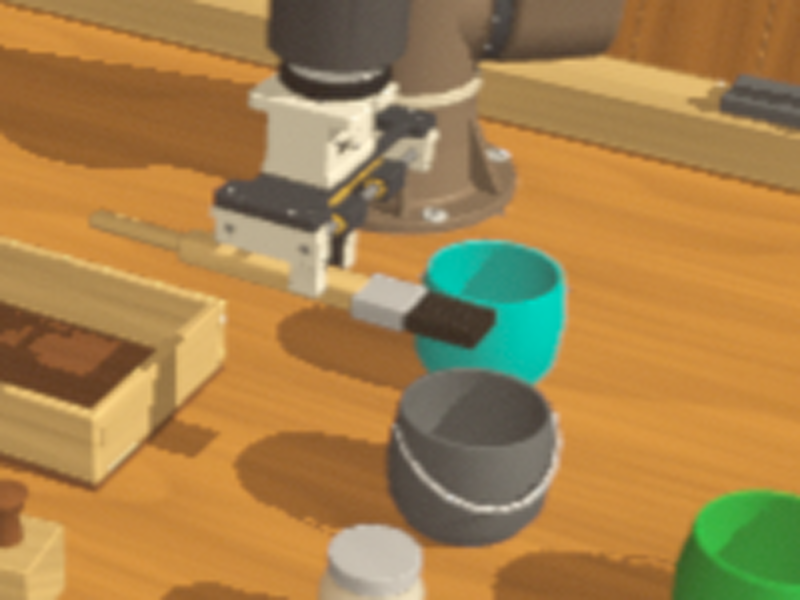

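View pics/d9.png

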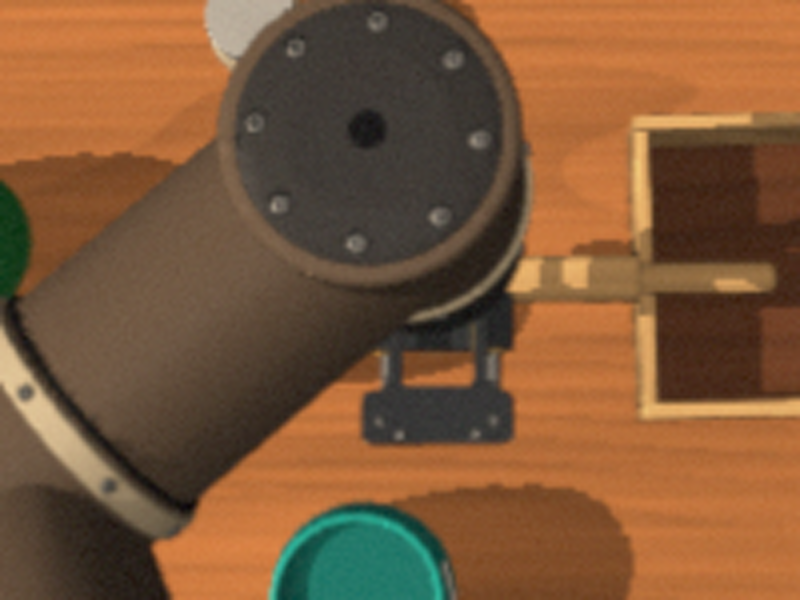

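```bash
python3 - <<'E'
from h import *
def tri(p,q):
    o1,d1=ray("top",p);o2,d2=ray("scene",q)
    t=np.linalg.lstsq(np.c_[d1,-d2],o2-o1,rcond=None)[0]
    a=o1+d1*t[0];b=o2+d2*t[1];return (a+b)/2,np.linalg.norm(a-b)
S=lambda u,v:(270+(u+.5)/4-.5,100+(v+.5)/3.75-.5)
D=lambda u,v:(180+(u+.5)/4-.5,150+(v+.5)/4-.5)
print("tail",tri(D(775,278),S(92,220)))
for n,uv,x in(("tipc",(482,330),.472),("far top",(497,313),.451),("near top",(471,332),.493),("near bot",(472,347),.493),("fer/bri near top",(406,311),.493),("fer/grip near",(353,300),.492)):
    o,d=ray("scene",S(*uv));t=(x-o[0])/d[0];print(n,o+t*d)
print("pred tip",proj("scene",[[.4719,.2762,.1697]]),S(482,330))
# pot rim in scene now and before
print(proj("scene",[[.472,.2755,.1]]))
a=cv2.imread("pics/scene0.png");b=cv2.imread("pics/s9.png")
for im in(a,b):
    h=cv2.cvtColor(im,cv2.COLOR_BGR2HSV);m=((h[...,1]<60)&(h[...,2]<120)).astype(np.uint8);m[:195]=0;m[250:]=0;m[:,:350]=0;m[:,420:]=0
    ys,xs=np.nonzero(m);print(xs.min(),xs.max(),ys.max(),xs.mean(),ys.mean())
cv2.imwrite("pics/e9.png",cv2.absdiff(a,b)[180:300,330:500])
E
```

```text
tail (array([ 0.47258879, -0.04358333,  0.16290914]), np.float64(0.0015916328062512359))
tipc [0.472      0.27455871 0.16449972]
far top [0.451      0.27647782 0.16850008]
near top [0.493      0.27434258 0.17438257]
near bot [0.493      0.2763659  0.16205011]
fer/bri near top [0.493      0.22575844 0.17631373]
fer/grip near [0.492      0.18503635 0.17199674]
pred tip [[390.88129851 186.19940769]] (390.125, 187.63333333333333)
[[388.1666628  206.83554177]]
368 407 244 386.4062015503876 219.82635658914728
368 406 244 385.9536 219.8872
```

The tip is at about (0.472, 0.275, 0.165) and the tail at (0.4726, -0.044, 0.163), so the brush is level. The pot hasn't moved. I'll lower 25 mm, to a tip about 40 mm above the rim, and hold.

move_arm --rows '[{"delta_rot":[0,0,0],"delta_pos":[0,0,-0.5],"hand":1},{"delta_rot":[0,0,0],"delta_pos":[0,0,-0.5],"hand":1},{"delta_rot":[0,0,0],"delta_pos":[0,0,-0.5],"hand":1},{"delta_rot":[0,0,0],"delta_pos":[0,0,-0.5],"hand":1},{"delta_rot":[0,0,0],"delta_pos":[0,0,-0.3],"hand":1},{"delta_rot":[0,0,0],"delta_pos":[0,0,-0.2],"hand":1},{"delta_rot":[0,0,0],"delta_pos":[0,0,0],"hand":1},{"delta_rot":[0,0,0],"delta_pos":[0,0,0],"hand":1},{"delta_rot":[0,0,0],"delta_pos":[0,0,0],"hand":1},{"delta_rot":[0,0,0],"delta_pos":[0,0,0],"hand":1}]'

```text
t: 16.65
eef_pos: [0.4734, 0.1495, 0.1359]
ee_rot: [-3.141, 0.0, -1.571]
force: [-0.0, -0.3, -1.6]
width: 0.0252
```

```bash
python3 - <<'E'
from h import *
s=get_state();print(s["eef_pos"],s["ee_rot"],s["force"],abs(s["qd"]).max(),s["width"])
b=grab_frame("scene");cv2.imwrite("pics/s10.png",b)
cv2.imwrite("pics/c10.png",cv2.resize(b[100:280,200:440],(800,600),interpolation=cv2.INTER_CUBIC))
E
```

```text
[0.47335007 0.14949698 0.1359159 ] [-3.14127576e+00  2.49440907e-04 -1.57053604e+00] [-0.04951306 -0.2536502  -1.61183569] 0.0015244985650502735 0.025242533606415138
```

View pics/c10.png

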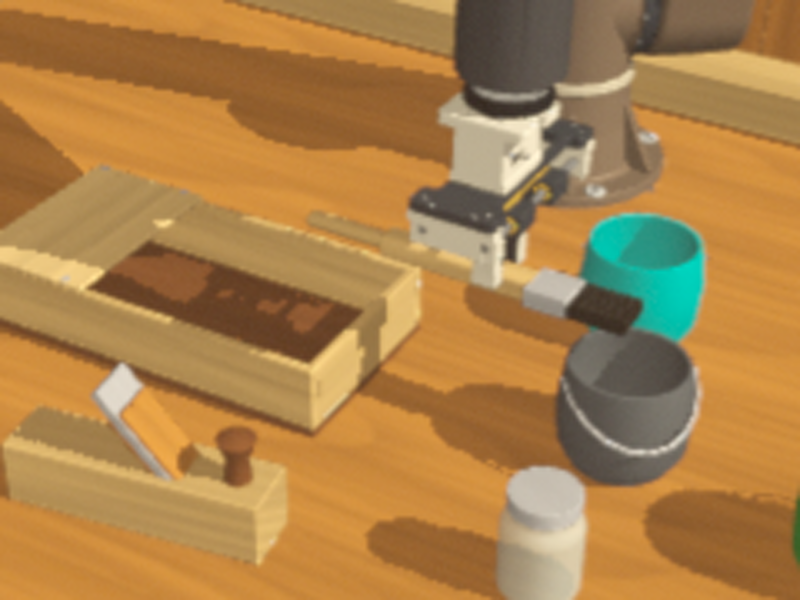

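The bristle end (630,315) sits above the dark pot's mouth (centre about (630,362)). The jar, plane and pots stand where they were, the joints are at rest, and force shows only the brush's weight. Handing in.

```bash
python3 -c "
from station import *
print(job_done(), get_state()['t'])"
```

```text
the job is handed in; nothing more can be done
the job is handed in; nothing more can be done
```

I drew the brush out of the till and handed the job in with it still in the gripper, level, its bristle tip over the middle of the dark pot's mouth. It took about 17 s of the 48 s allowed. I tilted it 15° with the bristles up, drew it out along its own axis from under the cover, then levelled it and carried it across.

**Last checks:**
- **Tip:** 25 mm before the final lowering it measured about (0.472, 0.275, 0.165), against a rim centre of about (0.472, 0.2755). After lowering, it should be about 4 cm above the rim. I confirmed the final pose in one picture and from the arm's readings, without measuring the tip again.
- **Level:** at that same point the tip and tail heights agreed to about 2 mm.
- **Hold:** the opening is steady at 25 mm, the joints are at rest, and the force shows only the brush's weight (about 1.6 N). In the pull, force read only the brush's weight at the end of each move.
- **Other things:** the dark pot measured the same before and after to within a pixel. The jar and plane look unmoved by eye, and the brush touches nothing but the gripper.

**What failed or disagreed:**
- **First grasp:** it closed above the handle on nothing, and the brush did not move. In the pictures the fingertips stood roughly 20 mm higher than the reported position and stated finger length imply. I went down in small steps with no contact force, and the second close held at 25.9 mm.
- **Scene camera:** it showed points about 2 pixels lower than the top camera predicted, so heights measured from it are good to a few millimetres.

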